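Locate a mould insert on a magnetic chuck and switch it on

TASK

Slide the rectangular steel mould insert across the magnetic chuck until it sits flat against the back rail and its end is home against the end stop, then push the chuck's lever over all the way to switch the magnet on, leaving the insert home in its corner. Push with the fingertips rather than picking the insert up, and leave the two small core pieces on the chuck and everything on the bench where they are.

Things in the scene. Friction and masses are not known exactly. Their poses are not given: they have to be found in the camera images.
- chuck: Magnetic chuck fixed to the bench: grey block with a striped steel face, 150 (x) by 250 (y) by 55 mm high, feet 18 mm high standing out 22 mm at -x. Origin: centre of its underside, on the bench. Its +x points to the back rail (long side away from the robot), +y to the end stop (robot's left), z up; yaw within 14 degrees. Rail and stop run along the whole side, 10 mm thick, 10 mm above the face.
- corner (a point): Point on the chuck's face, 55 mm above the bench, where the inner sides of back rail and end stop meet: x = +75, y = +125 mm in the chuck's frame; axes as the chuck's. With the insert home against both, its centre is 25 mm on the -x side and 37.5 mm on the -y side of this point.
- insert_mid (a point): The mould insert: the one large rectangular steel plate, loose on the chuck's face, 50 (its x) by 75 (its y) by 25 mm high, 0.5 to 0.85 kg, with a rectangular pocket in its top. The point is its centre, 12.5 mm above the face; axes along its sides. Starts clear of both stops near the chuck's middle, turned up to 20 degrees; its long side goes along the back rail.
- lever (a joint): The magnet's lever on a shaft from the chuck's -y end (robot's right). Rad: 0 = upright (off); it leans away from the robot, towards the chuck's +x, as the value grows, to its stop at 1.5 (nearly level, fully on). Starts at 0 to 0.2, stays where it is left; about 2 N at the knob moves it. The magnet's pull is not simulated: the insert can still be shifted when on.
- lever_knob (a point): Centre of the lever's black ball knob, 28 mm across, on a 12 mm rod, 105 mm from the pivot. The pivot is at x = -35, y = -165 mm in the chuck's frame, 32 mm above the bench; the lever swings in the plane y = -165 mm, 40 mm clear of the chuck's end.
- corepin_mid (a point): Bystander: round steel core pin, 24 mm across the foot and 32 mm high, standing on the chuck's face near its -x, -y corner. The point is half-way up.
- corestub_mid (a point): Bystander: square steel core piece, 20 by 20 by 30 mm high, standing on the chuck's face near its -x, +y corner. The point is half-way up.
- pastejar: Bystander: white jar, 48 mm across, 45 mm high, on the bench beyond the end stop. Origin at the centre of its underside.
- oilbottle: Bystander: clear bottle, 44 mm across, 115 mm high, on the bench to the far left. Origin at the centre of its underside.
- mallet: Bystander: brass mallet lying on the bench at the left, about 180 mm long, 22 mm high. Origin under its head.
- file: Bystander: small file lying on the bench to the right of the lever, 170 mm long, 16 mm high. Origin under its middle.
- caliper: Bystander: caliper lying on the bench to the near right, between robot and lever, 205 mm long along its x, 12 mm high. Origin under the middle of its beam.
Mind the look-alikes: they are no part of the job. Leave any green, purple or turquoise look-alike of the part that bears insert_mid alone.

How it is judged (in metres and radians):
On the way, in this order (a step that is already met when the one before it is completed fails the run):
1. with the lever still off, the insert sits flat against the back rail and home against the end stop (x of insert_mid in the frame of corner above -0.0275 m and y of insert_mid in the frame of corner above -0.04 m and angle between the y axis of insert_mid and the y axis of chuck, either way round below 0.035 rad and angle between insert_mid's own z axis and vertical below 0.05 rad and value of joint lever below 0.6 rad), for 0.2 s.
2. the lever is pushed over all the way (value of joint lever above 1.35 rad), for 0.1 s.
At the end, for the whole second after the job is handed in: The insert's side is within 2.5 mm of the back rail and its end within 2.5 mm of the end stop, parallel to the rail within 2 degrees, flat on the face and at rest; the lever is beyond 1.35 rad; no bystander has moved 15 mm (x of insert_mid in the frame of corner above -0.0275 m and y of insert_mid in the frame of corner above -0.04 m and angle between the y axis of insert_mid and the y axis of chuck, either way round below 0.035 rad and angle between insert_mid's own z axis and vertical below 0.05 rad and value of joint lever above 1.35 rad and linear speed of insert below 0.01 m/s and distance of each of corepin_mid, corestub_mid, pastejar, oilbottle, mallet, file, caliper from where it was at the start of the episode below 0.015 m); the robot touches nothing.
It fails at once if the insert is lifted or tipped off the chuck's face (z of insert_mid in the frame of chuck above 0.0735 m or z of insert_mid in the frame of chuck below 0.06 m or angle between insert_mid's own z axis and vertical above 0.2 rad).
It fails at once if a bystander is shifted or knocked over (distance of any of corepin_mid, corestub_mid, pastejar, oilbottle, mallet, file, caliper from where it was at the start of the episode above 0.015 m or angle between any of corepin_mid, corestub_mid, pastejar, oilbottle, mallet, file, caliper's own z axis and vertical above 0.35 rad).
It also fails if it takes over 59 s, if anything falls off the work surface, if the arm or the gripper's body presses on something with over 40 N, if the wrist force passes 120 N, or if a joint passes its speed limit or range.

ROBOT

A 7-joint arm with a two-finger parallel gripper is mounted at the origin on the work surface. World frame = base frame: x ahead of the robot, y to its left, z up, the work surface at z = 0. Lengths are in mm, angles in degrees, forces in N, time in s.
With the tool pointing down it reaches from about 350 to 900 mm from the base axis. Payload 8.1 kg.
Tool frame: the origin (TCP) lies between the finger pads; the fingertips stand 22 mm ahead of it and the grasp point (between the pads) lies 3 mm ahead of it; z points along the fingers, y is the direction in which the jaws open and shut (so a half turn about z gives the same grasp; the last joint's range is limited). The gripper opens to 85 mm and grips with 20 to 120 N. Pads are 22 mm wide; open, the fingers measure 114 mm over their backs; the gripper's body (76 mm by 85 mm) begins 54 mm behind the grasp point. The pads swing forward as they close: fully open they stand 13 mm farther back than shut.
Start: joints at [-80.821, 24.895, 1.432, 90.138, -0.665, 64.973, -4.303], TCP at [162.392, 603.547, 253.323] pointing down, gripper open.
Joint ranges: [-149.89, 149.89], [-25.12, 119.58], [-72.63, 75.52], [4.76, 147.25], [-75.54, 255.54], [6.69, 114.76], [-157.13, 157.13]. Speed limits (degrees/s): [127.2, 127.2, 172.46, 172.46, 180, 180, 180].

INTERFACE

Orientations are given as a 3x3 rotation matrix whose columns are the frame's x, y, z axes.
In Python, from rig import ctrl, snapshot, calibration, spotter gives the robot as it stands. The module is installed in compiled form; this text tells all that it offers.
- The arm moves only by the shell command python3 -m crank 'ROWS' [FORCE]. ROWS is a JSON object of lists of equal length, an entry for each row: "delta_pos": the shift along the tool's x, y, z in mm, a list of three; "turn": the turn, a rotation vector about the tool's x, y, z in rad, a list of three; "grip": the closure, from -1 (fully open) to 1 (shut). In form: {"delta_pos": [[dx, dy, dz], ...], "turn": [[wx, wy, wz], ...], "grip": [grip, ...]}. A call has 1 to 12 rows; each row shifts and turns the commanded pose from where the row before left it, along the tool's axes as they then stand; what a row does not reach is not made up. A row lasts 1/8 s, in which the tool goes at most 62.5 mm and 10.7 degrees, less where a joint would pass 70% of its speed; a pose out of reach is approached as far as the arm can. A call is refused whole if a number of a shift passes 62.5 or a number of a turn 0.188, either way. A call with a gripper value outside its range is refused whole. The fingers move at their own pace and stop on an object; FORCE is the grip in N (left out, the last holds). Time passes only in rows, so rows that do not move let the fingers close. It gives the time, the measured TCP pose, the force and the opening at its end, in the units of the state.
- ctrl.get_obs(): the state, without advancing time (a new reading comes with each control period).
- snapshot(name): name is "scene" or "top"; returns (picture, depth): 400x640x3 uint8, blue, green, red; 400x640 float32, mm along the optical axis (not along the pixel's ray), 0 where there is no reading.
- calibration(name): a dict with "K" (3x3 intrinsics, pixels), "rvec" (rotation vector, rad) and "tvec" (3), from world to camera coordinates, as OpenCV has them. Camera axes: x right, y down, z forward; pixel columns grow to the right and rows downward; lengths in mm; the calibration is good to about 2 mm. A picture is of the moment at which its call begins. calibration takes no time and is no camera call.
- ctrl.job_done(): hands the job in, once; it reports no verdict.
Trained networks look in the newest picture that a camera, given by its name, has taken for a name from the list of things; names that differ only in an ending like _2 or _b are one class to them, and where a whole thing is asked for, a point or a joint stands for the part that bears it (a point fixed in the world has none). Each returns a list of dicts, best first, with "confidence" (0 to 1); they miss things now and then, are a little off and sometimes report something else, mostly with a low value. They report only what shows in the picture. A call takes as long as a camera call. They do not tell look-alikes from the thing itself.
- spotter.boxes_of(camera, label): "bbox" ([left, top, right, bottom] in pixels, round what is visible of it).
- spotter.regions_of(camera, label): "mask" (400x640 bool, what is visible of it) and "bbox" ([left, top, right, bottom] in pixels, round what is visible of it).
- spotter.tip_of(camera, label): "centre" ([row, column] in pixels: a listed point, or the origin of a listed thing).
The state is a dict: "time": time; "q": joint angles; "dq": joint speeds; "joint_torque": joint torques, N m; "ee_pos": TCP position; "eef_rot": TCP orientation; "ft_force": force on the tool from outside, world axes, zero at the start; "torque": the same for the moment, N m; "finger_gap": finger opening in mm.
Only numpy, scipy, OpenCV 4.12 (cv2) and the standard library are available. Lean on these libraries where they do the work, as an engineer would, in place of code of your own. Each camera call takes 0.05 s, during which the arm holds its last target.

## Working session

There is one attempt and no reset: what is moved stays moved. The work goes in short steps, Python scripts to look and compute and a shell command to move; the robot and the scene stay as the last step left them, time stands still between calls to the robot, and variables do not carry over. Pictures are saved under pics/ and viewed, and the job is handed in when it is done.

```bash
mkdir -p pics
cat > h.py <<'E'
import numpy as np, cv2
from rig import ctrl, snapshot, calibration, spotter
def save(n,p): cv2.imwrite('pics/'+n+'.png',p)
def world(cam,px,depth=None,z=None):
    c=calibration(cam);K=np.array(c['K']);R=cv2.Rodrigues(np.array(c['rvec'],float))[0];t=np.array(c['tvec'],float).ravel()
    px=np.atleast_2d(px).astype(float)
    ray=np.c_[(px[:,0]-K[0,2])/K[0,0],(px[:,1]-K[1,2])/K[1,1],np.ones(len(px))]
    o=-R.T@t
    d=ray@R
    if depth is not None: return o+d*np.asarray(depth).reshape(-1,1)
    s=(z-o[2])/d[:,2]; return o+d*s[:,None]
def proj(cam,P):
    c=calibration(cam)
    return cv2.projectPoints(np.atleast_2d(P).astype(float),np.array(c['rvec'],float),np.array(c['tvec'],float),np.array(c['K'],float),None)[0][:,0]
E
python3 - <<'E'
from h import *
for n in ['scene','top']:
    p,d=snapshot(n); save(n+'0',p); np.save(n+'0.npy',d)
o=ctrl.get_obs(); print(o['time'],o['ee_pos'],o['eef_rot'],o['finger_gap'])
for l in ['insert_mid','lever_knob','corepin_mid','corestub_mid','corner','chuck']:
    print(l,[(r['centre'],round(r['confidence'],2)) for r in spotter.tip_of('top',l)])
E
```

```text
0.1 [162.31518827 603.12794599 252.60678067] [[-9.65646718e-01  2.59858338e-01 -2.43650101e-04]
 [ 2.59858420e-01  9.65645708e-01 -1.40298908e-03]
 [-1.29298737e-04 -1.41810633e-03 -9.99998986e-01]] 85.48900197646385
insert_mid [([125.6, 339.6], 0.88), ([128.8, 291.8], 0.64), ([276.6, 297.9], 0.58), ([275.0, 348.2], 0.56), ([207.3, 391.4], 0.36)]
lever_knob [([183.8, 417.1], 0.76)]
corepin_mid [([207.3, 394.0], 0.45)]
corestub_mid [([226.5, 306.9], 0.4)]
corner [([175.1, 286.7], 0.74), ([208.9, 260.4], 0.73)]
chuck [([199.6, 345.2], 0.75)]
```

```bash
ls pics
```

```text
scene0.png
top0.png
```

View pics/top0.png

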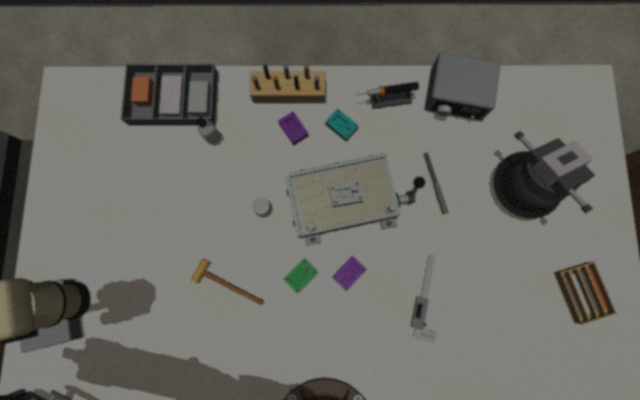

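View pics/scene0.png

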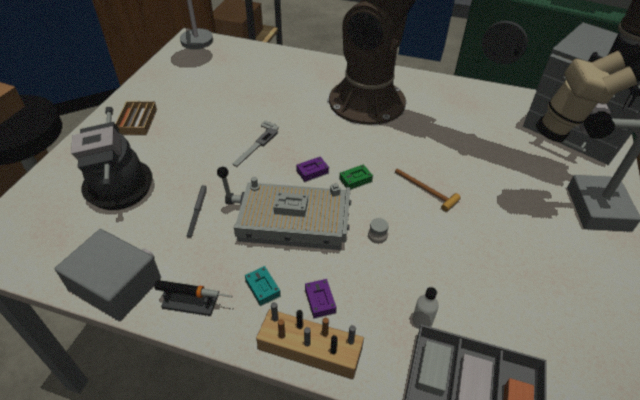

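The top view shows the chuck at about (345,197) with the steel insert at (345,194), the knob at (418,183), the pin at (391,208) and the stub at (309,227). Next I'll zoom in and fit the poses.

Run:
```python
from h import *
p=cv2.imread('pics/top0.png'); save('topz',cv2.resize(p[140:250,270:450],None,fx=4.4,fy=4.4,interpolation=cv2.INTER_CUBIC))
p=cv2.imread('pics/scene0.png'); save('scenez',cv2.resize(p[155:255,210:360],None,fx=5.3,fy=5.3,interpolation=cv2.INTER_CUBIC))
d=np.load('top0.npy'); 
vv,uu=np.mgrid[140:250,270:450]
dd=d[140:250,270:450].ravel()
P=world('top',np.c_[uu.ravel(),vv.ravel()],depth=dd)
m=(dd>0)
P=P[m];np.save('P.npy',P)
print(np.histogram(P[:,2],bins=np.arange(-10,160,5)))
f=P[(P[:,2]>48)&(P[:,2]<72)]
r=cv2.minAreaRect(f[:,:2].astype(np.float32));print(r)
for cam in ['top','scene']: print(calibration(cam)['K'][0], -cv2.Rodrigues(np.array(calibration(cam)['rvec']))[0].T@np.array(calibration(cam)['tvec']).ravel())
```

```text
(array([  31, 5934, 5842,  184,  416,  145,   45,   23,   27,   62,   87,
         69, 2620, 2571,  429,  340,  120,  318,  260,   46,    8,    3,
          2,    6,    3,    0,    0,    0,    3,   13,   36,   60,    9]), array([-10,  -5,   0,   5,  10,  15,  20,  25,  30,  35,  40,  45,  50,
        55,  60,  65,  70,  75,  80,  85,  90,  95, 100, 105, 110, 115,
       120, 125, 130, 135, 140, 145, 150, 155]))
((571.184814453125, -62.16339111328125), (165.4420928955078, 307.17529296875), 12.05263900756836)
[382.9574952    0.         314.27353258] [371.34556387  12.09178711 991.64073099]
[488.86719349   0.         317.23273909] [1308.68817588  249.66171954  919.6946136 ]
```

View pics/topz.png

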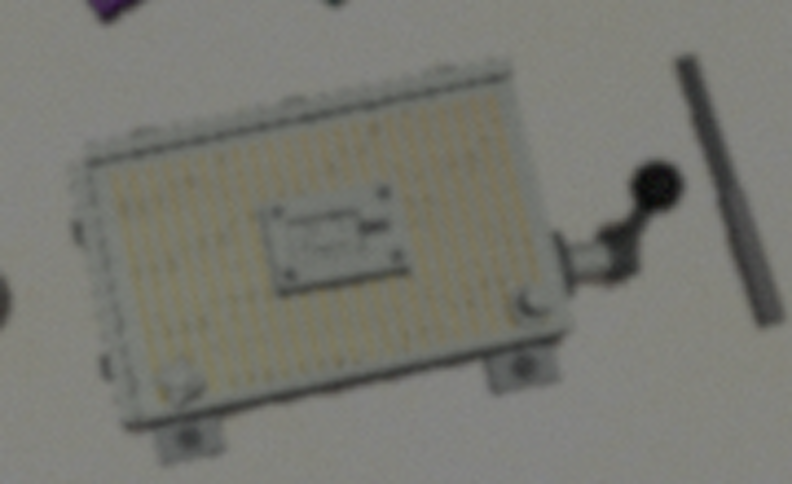

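View pics/scenez.png

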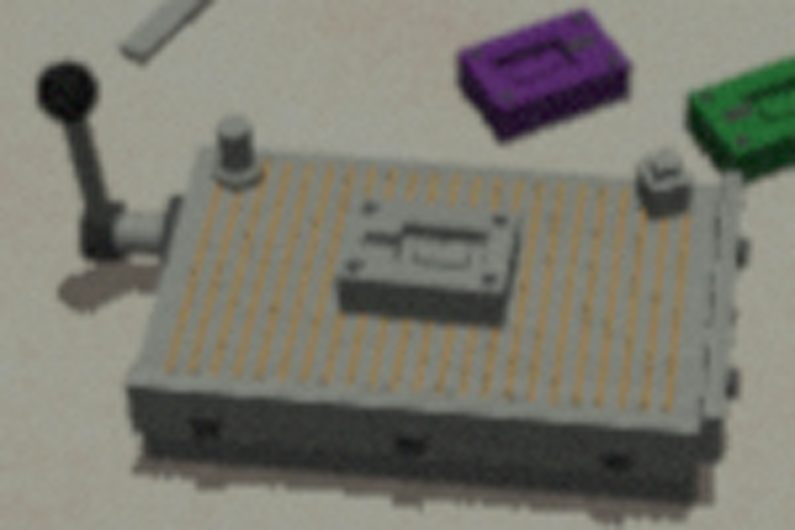

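```bash
cat > fit.py <<'E'
from h import *
def T(x,y,a):
    def f(P):
        P=np.atleast_2d(P).astype(float);c,s=np.cos(a),np.sin(a)
        return np.c_[x+c*P[:,0]-s*P[:,1],y+s*P[:,0]+c*P[:,1],P[:,2]]
    return f
def draw(img,cam,f,segs,off,sc,col):
    for a,b in segs:
        q=(proj(cam,f([a,b]))-off)*sc+sc/2
        cv2.line(img,tuple(int(v) for v in q[0]),tuple(int(v) for v in q[1]),col,1,cv2.LINE_AA)
def box(x0,x1,y0,y1,z0,z1):
    c=[(x,y,z) for x in(x0,x1) for y in (y0,y1) for z in (z0,z1)]
    return [(a,b) for i,a in enumerate(c) for b in c[i+1:] if sum(u!=v for u,v in zip(a,b))==1]
CH=box(-75,75,-125,125,0,55)+box(75,85,-125,135,55,65)+box(-75,75,125,135,55,65)
INS=box(-25,25,-37.5,37.5,0,25)
def overlay(name,cams,ch,ins,src='0'):
    for cam,(u0,v0,u1,v1) in cams.items():
        sc=min(790/(u1-u0),590/(v1-v0)); p=cv2.imread(f'pics/{cam}{src}.png')[v0:v1,u0:u1]
        p=cv2.convertScaleAbs(cv2.resize(p,None,fx=sc,fy=sc,interpolation=cv2.INTER_CUBIC),alpha=1.5)
        o=np.array([u0,v0])
        draw(p,cam,T(*ch),CH,o,sc,(0,0,255))
        if ins is not None: draw(p,cam,T(*ins),[(np.add(a,(0,0,55)),np.add(b,(0,0,55))) for a,b in INS],o,sc,(255,0,0))
        draw(p,cam,T(*ch),[((-35,-165,32),(-35,-165,137))],o,sc,(0,255,0))
        save(name+cam,p)
CAMS={'top':(270,140,450,250),'scene':(210,155,360,255)}
E
python3 - <<'E'
from fit import *
from scipy.optimize import least_squares
# top clicks (zoomed 4.4)
top=[((75,-125,55),(510,78)),((75,125,55),(95,162)),((-75,-125,55),(567,335)),((-75,125,55),(140,418))]
px=np.array([b for a,b in top])/4.4+[270,140]-.5
w=world('top',px,z=55)
print(w)
def res(v): return (T(*v)([a for a,b in top])-w)[:,:2].ravel()
r=least_squares(res,[570,-60,.2]);print(r.x,np.degrees(r.x[2]),res(r.x).round(1))
ins=np.array([(262,208),(392,180),(410,272),(280,295)])/4.4+[270,140]-.5
wi=world('top',ins,z=80);print(wi, wi.mean(0)); e=(wi[0]+wi[3]-wi[1]-wi[2]); print(np.degrees(np.arctan2(-e[0],e[1])))
v=r.x; iv=[*wi.mean(0)[:2],np.arctan2(-e[0],e[1])]
overlay('ov',CAMS,v,iv)
E
```

```text
[[ 660.7164491  -154.68838681   55.        ]
 [ 610.87497057   83.79622812   55.        ]
 [ 511.19388985 -182.27463506   55.        ]
 [ 464.04846334   56.61652941   55.        ]]
[ 5.61708443e+02 -4.91375661e+01  1.95647715e-01] 11.20978832122462 [-1.1 -2.5  0.1  4.3  1.2 -4.1 -0.2  2.3]
[[578.28096954 -11.07431948  80.        ]
 [594.2412349  -83.23565023  80.        ]
 [542.31020454 -92.25931464  80.        ]
 [529.38701576 -20.79848375  80.        ]] [561.05485619 -51.84194203  80.        ]
11.370918717850039
```

View pics/ovtop.png

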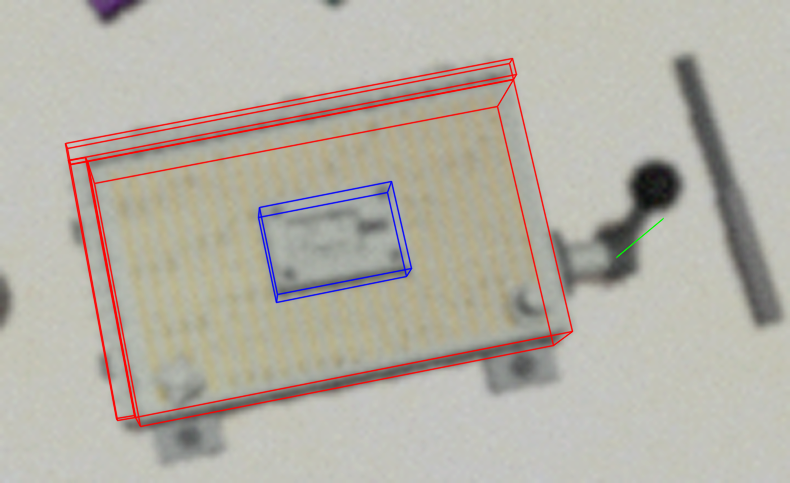

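View pics/ovscene.png

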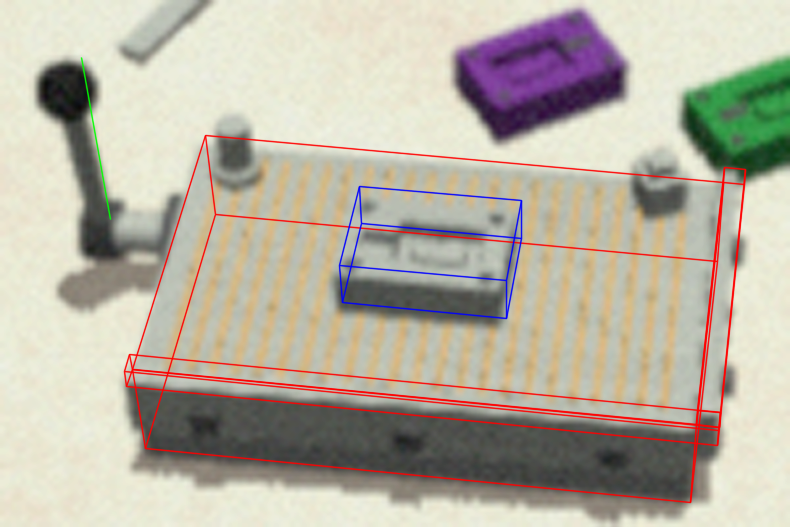

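Run:
```python
from h import *
def z(cam,u,v,w,h,s):
    p=cv2.imread(f'pics/{cam}0.png')[v:v+h,u:u+w]
    p=cv2.resize(p,None,fx=s,fy=s,interpolation=cv2.INTER_CUBIC)
    p=cv2.normalize(p,None,0,255,cv2.NORM_MINMAX)
    for i in range(0,w,5): cv2.putText(p,str(u+i),(i*s,8),0,.3,(0,0,255)); cv2.line(p,(i*s,8),(i*s,14),(0,0,255))
    for i in range(0,h,5): cv2.putText(p,str(v+i),(0,i*s+4),0,.3,(0,0,255))
    return p
a=z('top',280,150,50,36,8);b=z('top',375,150,50,36,8);c=z('top',280,205,50,36,8);d=z('top',375,205,50,36,8)
save('q1',np.vstack([np.hstack([a,b]),np.hstack([c,d])]))
a=z('scene',225,170,50,36,8);b=z('scene',325,170,50,36,8);c=z('scene',225,218,50,36,8);d=z('scene',315,218,50,36,8)
save('q2',np.vstack([np.hstack([a,b]),np.hstack([c,d])]))
```

```text
(no output)
```

View pics/q1.png

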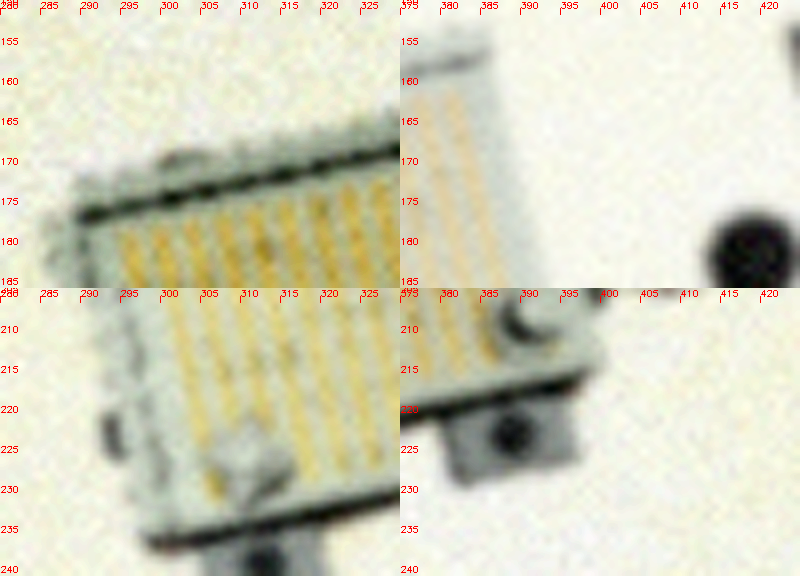

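View pics/q2.png

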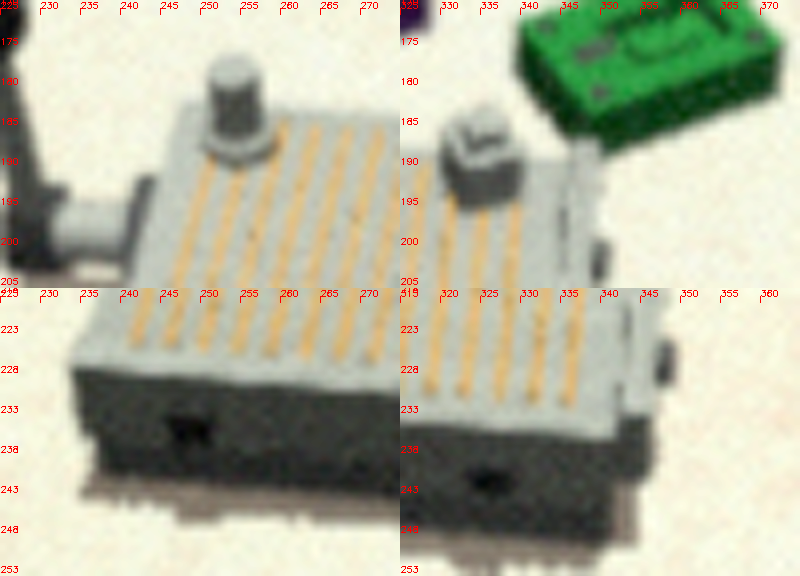

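```bash
cat > fitch.py <<'E'
from fit import *
from scipy.optimize import least_squares
C={'top':[((75,125,60),(289.5,176.5)),((75,-125,60),(385.5,157.3)),((-75,-125,55),(398.5,215)),((-75,135,65),(295.5,235))],
'scene':[((-75,-125,55),(248,182.5)),((-75,135,65),(349.5,187)),((85,-125,65),(233.7,227.2)),((85,125,65),(341.5,236)),((75,135,65),(346,233.5))]}
def res(v):
    r=[]
    for i,c in enumerate(C):
        off=np.append(v[3+2*i:5+2*i],0)
        r.append(((proj(c,T(*v[:3])([a for a,b in C[c]])+off)-[b for a,b in C[c]])/.6).ravel())
    return np.concatenate(r+[v[3:]/2])
r=least_squares(res,[562,-50,.2,0,0,0,0])
if __name__=='__main__':
    print(r.x,np.degrees(r.x[2])); print((res(r.x)*.6).round(1))
    print(np.sqrt(np.diag(np.linalg.inv(r.jac.T@r.jac))))
    I={'top':[((-25,37.5,80),(328.9,186.6)),],}
    overlay('ov2',CAMS,r.x[:3],None)
E
python3 fitch.py
python3 - <<'E'
from h import *
def z(cam,u,v,w,h,s):
    p=cv2.imread(f'pics/{cam}0.png')[v:v+h,u:u+w]
    p=cv2.resize(p,None,fx=s,fy=s,interpolation=cv2.INTER_CUBIC)
    p=cv2.normalize(p,None,0,255,cv2.NORM_MINMAX)
    for i in range(0,w,5): cv2.putText(p,str(u+i),(i*s,8),0,.3,(0,0,255)); cv2.line(p,(i*s,8),(i*s,14),(0,0,255))
    for i in range(0,h,5): cv2.putText(p,str(v+i),(0,i*s+4),0,.3,(0,0,255))
    return p
save('q3',np.hstack([z('top',322,172,50,50,8),z('scene',268,185,50,50,8)]))
E
```

```text
[ 5.63364724e+02 -4.80583064e+01  2.05705188e-01 -1.83353537e+00
  7.59096622e-01  1.83358403e+00 -7.59117280e-01] 11.78603911054359
[-1.2 -0.1  0.1 -0.6  0.9 -0.3  0.3  0.5 -0.3 -1.1  1.   0.2 -0.9 -0.5
  0.1  0.5  0.3  0.  -0.6  0.2  0.6 -0.2]
[1.52204874 1.49887434 0.00364445 1.50742401 1.48992884 1.50742086
 1.48992937]
```

View pics/q3.png

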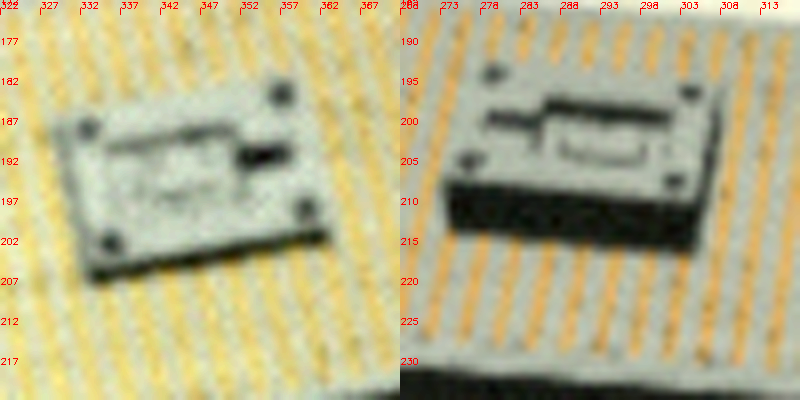

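View pics/ov2scene.png

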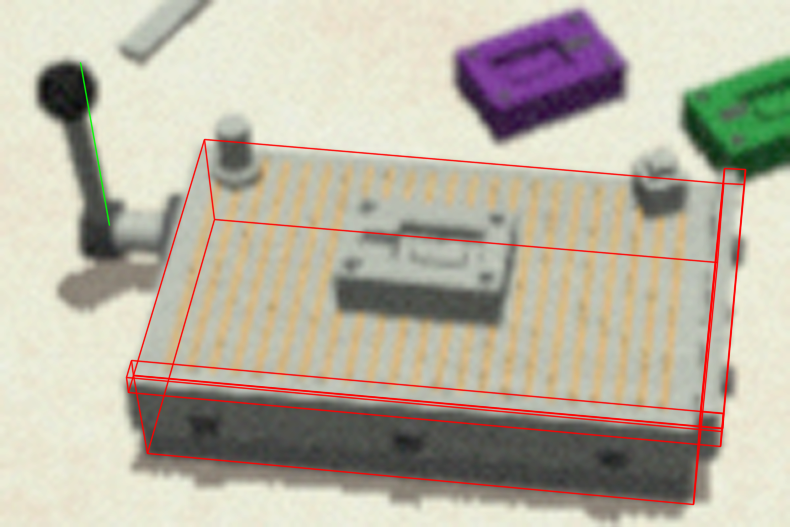

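View pics/ov2top.png

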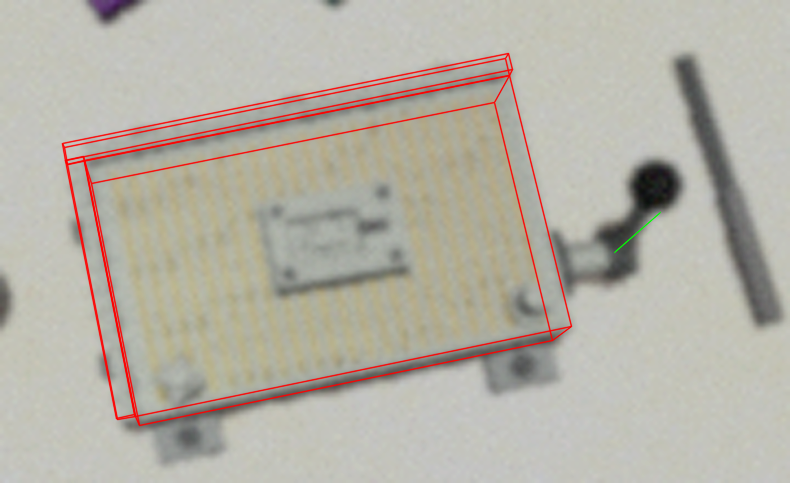

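```bash
cat > fitins.py <<'E'
from fit import *
import fitch
from scipy.optimize import least_squares
v=fitch.r.x
C={'top':[((25,37.5,80),(328.7,187.2)),((25,-37.5,80),(358.3,180.5)),((-25,-37.5,80),(362.6,200.2)),((-25,37.5,80),(333,205.2))],
'scene':[((25,-37.5,80),(273.6,207)),((25,37.5,80),(304.9,210.5)),((25,-37.5,55),(274,213.4)),((25,37.5,55),(304.4,216.6)),((-25,37.5,80),(307.6,193.5))]}
def res(x):
    r=[]
    for i,c in enumerate(C):
        off=np.append(v[3+2*i:5+2*i],0)
        r.append((proj(c,T(*x)([a for a,b in C[c]])+off)-[b for a,b in C[c]]).ravel())
    return np.concatenate(r)
r=least_squares(res,[562,-50,.2])
print(r.x,np.degrees(r.x[2]),res(r.x).round(1))
overlay('ov3',CAMS,v[:3],r.x)
c,s=np.cos(v[2]),np.sin(v[2]); d=r.x[:2]-v[:2]; print('in chuck',c*d[0]+s*d[1],-s*d[0]+c*d[1],np.degrees(r.x[2]-v[2]))
# knob
for cam in('top','scene'):
    snapshot(cam); k=[(q['centre'],q['confidence']) for q in spotter.tip_of(cam,'lever_knob')][:1]; print(cam,k)
    kp=proj(cam,T(*v[:3])([(-35+105*np.sin(t),-165,32+105*np.cos(t)) for t in (0,.1,.2)])); print(kp)
for n in ['corepin_mid','corestub_mid','pastejar','caliper','file']:
    q=spotter.tip_of('top',n)[:1]
    if q: 
        a=q[0]['centre']; print(n,a,q[0]['confidence'],world('top',[(a[1],a[0])],z=71 if 'core' in n else 5).round())
E
python3 fitins.py
```

```text
[ 5.64554485e+02 -5.15155920e+01  2.01666895e-01] 11.55466194034062 [-0.5 -1.  -0.  -0.3  0.2 -0.3 -0.6  0.8 -0.6 -0.6 -0.1 -1.2 -0.4  0.2
  0.5 -0.2 -0.1  0.5]
in chuck 0.4585004326999733 -3.6274137855827133 -0.23137717020297033
top [([184.7, 417.0], 0.67)]
[[420.0744675  187.91678068]
 [418.87408785 183.57424994]
 [417.57627572 179.40811225]]
scene [([170.0, 222.2], 0.81)]
[[224.85440708 166.40119349]
 [223.81299891 169.56602774]
 [222.82883948 173.06458103]]
corepin_mid [204.2, 389.6] 0.41 [[ 537. -159.   71.]]
corestub_mid [224.0, 309.7] 0.58 [[488.  36.  71.]]
pastejar [208.1, 262.4] 0.88 [[538. 162.   5.]]
caliper [295.2, 423.3] 0.67 [[ 317. -248.    5.]]
file [184.0, 433.2] 0.95 [[ 603. -287.    5.]]
```

Chuck is at about (563,-50) with yaw about 11.6°. The insert is near the chuck centre and almost parallel to it. I'll keep the fingers shut, tool y along chuck +y, and approach from the robot side.

```bash
python3 -m crank '{"delta_pos":[[0,0,0],[0,0,0],[0,0,0],[-12,-40,0],[-12,-40,0],[-12,-40,0],[-12,-40,0],[-12,-40,0],[-12,-40,0],[-12,-40,0],[-12,-40,0],[-12,-40,0]],"turn":[[0,0,-0.155],[0,0,-0.155],[0,0,-0.155],[0,0,0],[0,0,0],[0,0,0],[0,0,0],[0,0,0],[0,0,0],[0,0,0],[0,0,0],[0,0,0]],"grip":[1,1,1,1,1,1,1,1,1,1,1,1]}' 60
```

```text
time: 2.35
ee_pos: [341.1, 271.4, 253.6]
eef_rot: [[-0.98, -0.201, 0.0], [-0.201, 0.98, 0.001], [-0.001, 0.0, -1.0]]
ft_force: [0.7, -0.5, 0.4]
finger_gap: -0.0
```

```bash
python3 -m crank '{"delta_pos":[[-11.5,-40,0],[-11.5,-40,0],[-11.5,-40,0],[-11.5,-40,0],[-11.5,-40,0],[-11.5,-40,0],[-11.5,-40,0],[-11.5,-40,0],[-11.5,-40,0],[0,0,40],[0,0,40],[0,0,0]],"turn":[[0,0,0],[0,0,0],[0,0,0],[0,0,0],[0,0,0],[0,0,0],[0,0,0],[0,0,0],[0,0,0],[0,0,0],[0,0,0],[0,0,0]],"grip":[1,1,1,1,1,1,1,1,1,1,1,1]}'
python3 - <<'E'
from h import *
for n in ['scene','top']:
    p,d=snapshot(n); save(n+'1',p)
a=cv2.resize(cv2.imread('pics/top1.png')[140:250,270:450],None,fx=4,fy=4); save('z1',cv2.convertScaleAbs(a,alpha=1.5))
a=cv2.resize(cv2.imread('pics/scene1.png')[130:260,200:360],None,fx=4.5,fy=4.5); save('z2',cv2.convertScaleAbs(a,alpha=1.5))
E
```

```text
time: 3.85
ee_pos: [512.2, -59.2, 171.3]
eef_rot: [[-0.98, -0.201, -0.005], [-0.201, 0.98, -0.0], [0.005, 0.001, -1.0]]
ft_force: [0.6, -0.6, 0.9]
finger_gap: 0.1
```

View pics/z2.png

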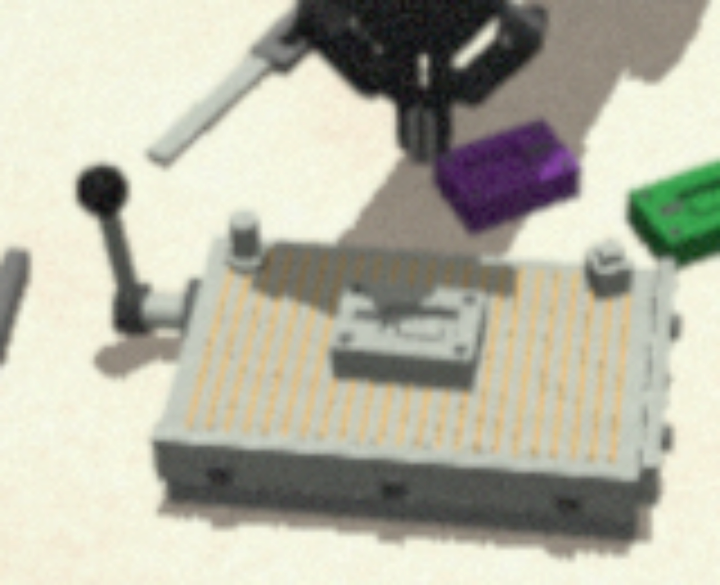

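The fingertips, at about (425,150) in this crop, line up with the middle of the insert's near side and clear both core pieces. I'll lower now.

```bash
python3 -m crank '{"delta_pos":[[0,0,30],[0,0,30],[0,0,20],[0,0,8],[0,0,0],[-5,0,0],[-5,0,0],[-3,0,0],[0,0,0]],"turn":[[0,0,0],[0,0,0],[0,0,0],[0,0,0],[0,0,0],[0,0,0],[0,0,0],[0,0,0],[0,0,0]],"grip":[1,1,1,1,1,1,1,1,1]}'
python3 - <<'E'
from h import *
for n in ['scene','top']:
    p,d=snapshot(n); save(n+'2',p)
a=cv2.resize(cv2.imread('pics/scene2.png')[130:260,200:360],None,fx=4.5,fy=4.5); save('z3',cv2.convertScaleAbs(a,alpha=1.5))
print(ctrl.get_obs()['ee_pos'])
E
```

```text
time: 5.08
ee_pos: [527.2, -56.6, 85.4]
eef_rot: [[-0.98, -0.201, 0.0], [-0.201, 0.98, 0.0], [-0.0, -0.0, -1.0]]
ft_force: [0.6, -0.4, -0.1]
finger_gap: -0.1
[526.72370319 -56.75477412  85.25546143]
```

View pics/z3.png

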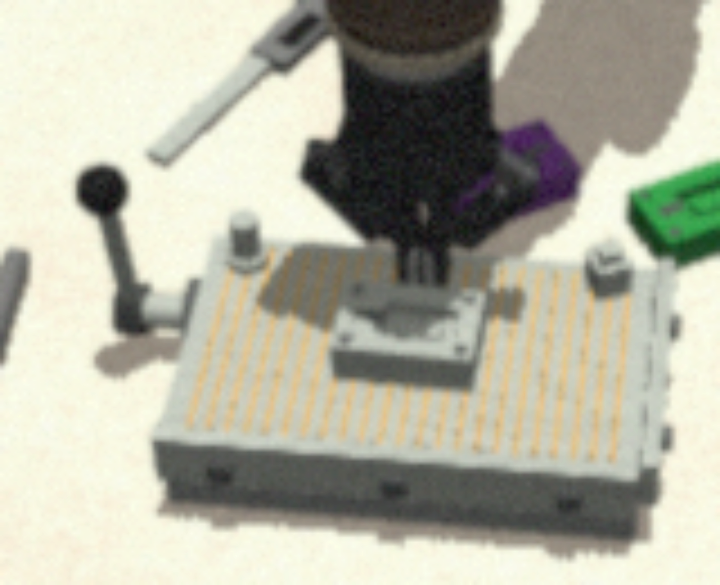

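```bash
python3 -m crank '{"delta_pos":[[0,-2,2],[-3,0,0],[-4,0,0],[-5,0,0],[-5,0,0],[-5,0,0],[-5,0,0],[-5,0,0],[-5,0,0],[-3,0,0],[0,0,0]],"turn":[[0,0,0],[0,0,0],[0,0,0],[0,0,0],[0,0,0],[0,0,0],[0,0,0],[0,0,0],[0,0,0],[0,0,0],[0,0,0]],"grip":[1,1,1,1,1,1,1,1,1,1,1]}'
python3 - <<'E'
from h import *
for n in ['scene','top']:
    p,d=snapshot(n); save(n+'3',p)
a=cv2.resize(cv2.imread('pics/scene3.png')[130:260,200:360],None,fx=4.5,fy=4.5); save('z4',cv2.convertScaleAbs(a,alpha=1.5))
print(ctrl.get_obs()['ee_pos'],ctrl.get_obs()['ft_force'])
E
```

```text
time: 6.55
ee_pos: [567.2, -50.6, 83.5]
eef_rot: [[-0.98, -0.201, 0.001], [-0.201, 0.98, 0.0], [-0.001, -0.0, -1.0]]
ft_force: [0.7, -0.5, 0.9]
finger_gap: 0.2
[566.9649455  -50.61979826  83.56491477] [ 0.24826631 -0.49214622  0.68587183]
```

View pics/z4.png

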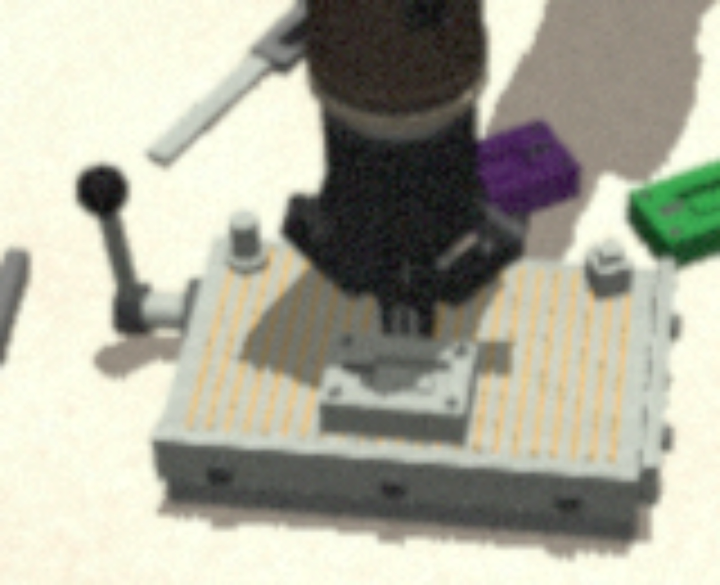

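```bash
python3 -m crank '{"delta_pos":[[-3,0,0],[-3,0,0],[-2,0,0],[-1,0,0],[0,0,0]],"turn":[[0,0,0],[0,0,0],[0,0,0],[0,0,0],[0,0,0]],"grip":[1,1,1,1,1]}'; python3 -m crank '{"delta_pos":[[-1,0,0],[0,0,0]],"turn":[[0,0,0],[0,0,0]],"grip":[1,1]}'; python3 -m crank '{"delta_pos":[[-1,0,0],[0,0,0]],"turn":[[0,0,0],[0,0,0]],"grip":[1,1]}'
```

```text
time: 7.28
ee_pos: [575.4, -48.8, 83.3]
eef_rot: [[-0.98, -0.201, 0.0], [-0.201, 0.98, -0.0], [-0.0, -0.0, -1.0]]
ft_force: [-1.4, -0.2, -0.2]
finger_gap: 0.0
time: 7.52
ee_pos: [576.3, -48.6, 83.3]
eef_rot: [[-0.98, -0.201, 0.0], [-0.201, 0.98, 0.0], [-0.0, 0.0, -1.0]]
ft_force: [-1.5, -0.4, 0.0]
finger_gap: -0.3
time: 7.78
ee_pos: [577.3, -48.5, 83.3]
eef_rot: [[-0.98, -0.201, -0.0], [-0.201, 0.98, 0.0], [0.0, 0.0, -1.0]]
ft_force: [-2.1, 0.7, 0.5]
finger_gap: -0.4
```

```bash
python3 -m crank '{"delta_pos":[[-1,0,0],[-1,0,0]],"turn":[[0,0,0],[0,0,0]],"grip":[1,1]}'; python3 -m crank '{"delta_pos":[[-1,0,0],[-1,0,0]],"turn":[[0,0,0],[0,0,0]],"grip":[1,1]}';python3 - <<'E'
from h import *
for n in ['scene','top']:
    p,d=snapshot(n); save(n+'4',p)
a=cv2.resize(cv2.imread('pics/scene4.png')[130:260,200:360],None,fx=4.5,fy=4.5); save('z5',cv2.convertScaleAbs(a,alpha=1.5))
print(ctrl.get_obs()['ee_pos'],ctrl.get_obs()['ft_force'])
E
```

```text
time: 8.02
ee_pos: [577.8, -48.6, 83.1]
eef_rot: [[-0.98, -0.2, -0.003], [-0.2, 0.98, -0.0], [0.003, 0.0, -1.0]]
ft_force: [-8.5, -1.1, 4.7]
finger_gap: 0.1
time: 8.28
ee_pos: [577.9, -48.5, 82.7]
eef_rot: [[-0.98, -0.2, -0.006], [-0.2, 0.98, -0.0], [0.006, 0.001, -1.0]]
ft_force: [-14.2, -2.6, 8.1]
finger_gap: -0.2
[577.87339815 -48.49239937  82.66188344] [-12.11487227  -2.39350137   6.65050973]
```

View pics/z5.png

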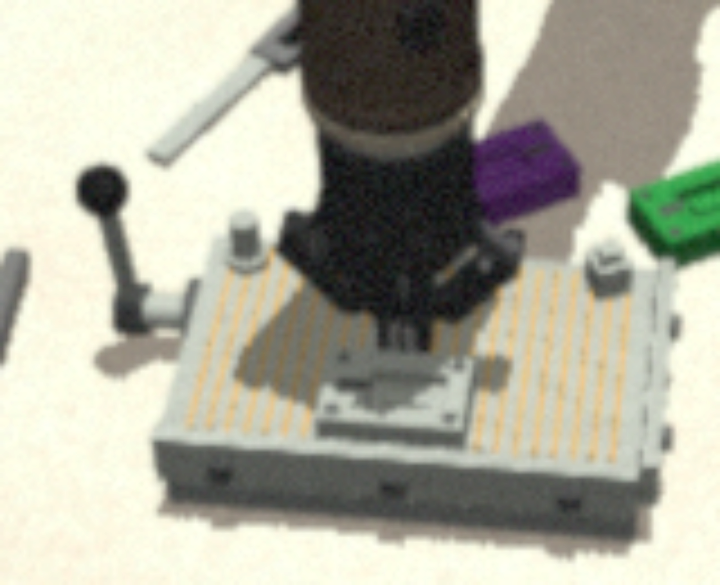

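The insert is flush with the rail: force rises at TCP x = 577.9 and the picture agrees. Next I'll retreat, lift, and go round to its -y end.

```bash
python3 -m crank '{"delta_pos":[[6,0,0],[6,0,0],[0,0,-25],[0,0,-25],[-16,-22,0],[-16,-22,0],[-12,-18,0],[0,0,0],[0,0,25],[0,0,20],[0,0,4],[0,0,0]],"turn":[[0,0,0],[0,0,0],[0,0,0],[0,0,0],[0,0,0],[0,0,0],[0,0,0],[0,0,0],[0,0,0],[0,0,0],[0,0,0],[0,0,0]],"grip":[1,1,1,1,1,1,1,1,1,1,1,1]}'
python3 - <<'E'
from h import *
for n in ['scene','top']:
    p,d=snapshot(n); save(n+'5',p)
a=cv2.resize(cv2.imread('pics/scene5.png')[130:260,200:360],None,fx=4.5,fy=4.5); save('z6',cv2.convertScaleAbs(a,alpha=1.5))
E
```

```text
time: 9.88
ee_pos: [624.9, -101.5, 84.7]
eef_rot: [[-0.98, -0.201, 0.0], [-0.201, 0.98, 0.0], [-0.0, 0.0, -1.0]]
ft_force: [0.7, 0.1, -0.4]
finger_gap: 0.0
```

View pics/z6.png

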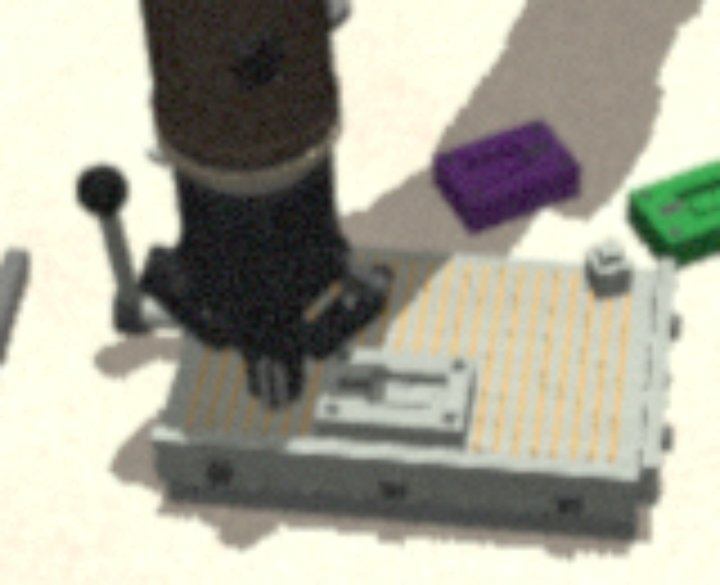

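```bash
python3 -m crank '{"delta_pos":[[0,3,2],[0,5,0],[0,6,0],[0,6,0],[0,6,0],[0,6,0],[0,6,0],[0,6,0],[0,6,0],[0,6,0],[0,4,0],[0,0,0]],"turn":[[0,0,0],[0,0,0],[0,0,0],[0,0,0],[0,0,0],[0,0,0],[0,0,0],[0,0,0],[0,0,0],[0,0,0],[0,0,0],[0,0,0]],"grip":[1,1,1,1,1,1,1,1,1,1,1,1]}'
python3 - <<'E'
from h import *
for n in ['scene','top']:
    p,d=snapshot(n); save(n+'6',p)
a=cv2.resize(cv2.imread('pics/scene6.png')[130:260,200:360],None,fx=4.5,fy=4.5); save('z7',cv2.convertScaleAbs(a,alpha=1.5))
E
```

```text
time: 11.48
ee_pos: [612.9, -42.1, 82.2]
eef_rot: [[-0.979, -0.202, -0.0], [-0.202, 0.979, 0.001], [-0.0, 0.001, -1.0]]
ft_force: [-0.0, -0.6, 0.1]
finger_gap: 0.1
```

View pics/z7.png

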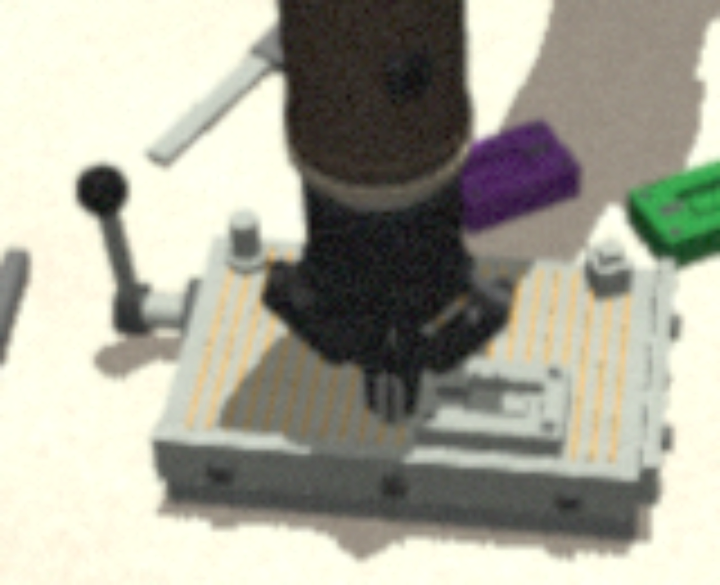

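Still along the rail, with about 35 mm left to the stop.

```bash
python3 -m crank '{"delta_pos":[[0,5,0],[0,5,0],[0,5,0],[0,5,0],[0,4,0],[0,3,0],[0,0,0]],"turn":[[0,0,0],[0,0,0],[0,0,0],[0,0,0],[0,0,0],[0,0,0],[0,0,0]],"grip":[1,1,1,1,1,1,1]}';python3 -m crank '{"delta_pos":[[0,2,0],[0,1,0],[0,0,0]],"turn":[[0,0,0],[0,0,0],[0,0,0]],"grip":[1,1,1]}'
python3 - <<'E'
from h import *
for n in ['scene','top']:
    p,d=snapshot(n); save(n+'7',p)
a=cv2.resize(cv2.imread('pics/scene7.png')[170:260,260:370],None,fx=6,fy=6); save('z8',cv2.convertScaleAbs(a,alpha=1.5))
E
```

```text
time: 12.45
ee_pos: [607.4, -16.2, 82.3]
eef_rot: [[-0.98, -0.201, -0.0], [-0.201, 0.98, 0.0], [0.0, 0.001, -1.0]]
ft_force: [-0.1, -0.5, 0.3]
finger_gap: -0.0
time: 12.82
ee_pos: [606.8, -13.8, 82.3]
eef_rot: [[-0.98, -0.201, -0.0], [-0.201, 0.98, 0.0], [0.0, 0.0, -1.0]]
ft_force: [-0.1, -1.5, -0.4]
finger_gap: -0.1
```

View pics/z8.png

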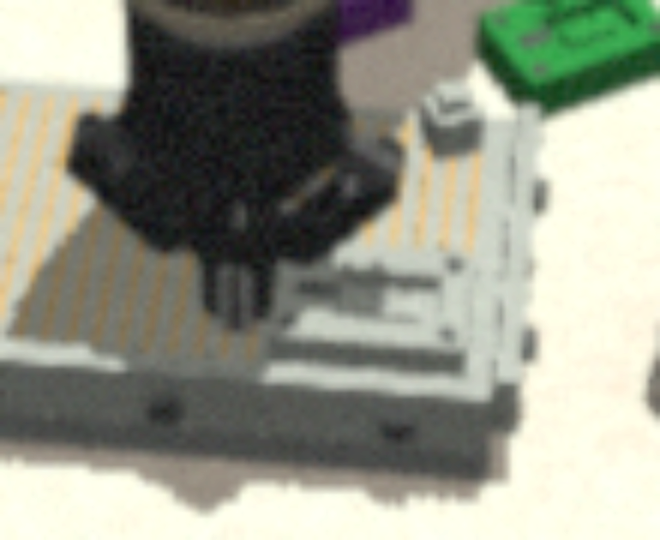

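```bash
python3 -m crank '{"delta_pos":[[0,2,0],[0,2,0],[0,1,0],[0,0,0]],"turn":[[0,0,0],[0,0,0],[0,0,0],[0,0,0]],"grip":[1,1,1,1]}'; for i in 1; do :; done
python3 -m crank '{"delta_pos":[[0,1,0],[0,0.5,0],[0,0,0]],"turn":[[0,0,0],[0,0,0],[0,0,0]],"grip":[1,1,1]}'
python3 -m crank '{"delta_pos":[[0,1,0],[0,0.5,0],[0,0,0]],"turn":[[0,0,0],[0,0,0],[0,0,0]],"grip":[1,1,1]}'
```

```text
time: 13.42
ee_pos: [605.8, -8.7, 82.3]
eef_rot: [[-0.98, -0.201, -0.0], [-0.201, 0.98, 0.0], [0.0, 0.0, -1.0]]
ft_force: [-0.5, -2.6, 0.0]
finger_gap: 0.2
time: 13.8
ee_pos: [605.5, -7.4, 82.3]
eef_rot: [[-0.98, -0.201, -0.0], [-0.201, 0.98, 0.0], [0.0, 0.0, -1.0]]
ft_force: [-0.1, -1.6, 0.9]
finger_gap: -0.2
time: 14.18
ee_pos: [605.2, -5.9, 82.3]
eef_rot: [[-0.98, -0.201, -0.0], [-0.201, 0.98, 0.0], [0.0, 0.0, -1.0]]
ft_force: [-1.5, -2.9, -0.5]
finger_gap: 0.4
```

```bash
python3 -m crank '{"delta_pos":[[0,1,0],[0,0.5,0],[0,0,0]],"turn":[[0,0,0],[0,0,0],[0,0,0]],"grip":[1,1,1]}'
python3 -m crank '{"delta_pos":[[0,1,0],[0,0.5,0],[0,0,0]],"turn":[[0,0,0],[0,0,0],[0,0,0]],"grip":[1,1,1]}'
python3 - <<'E'
from h import *
for n in ['scene','top']:
    p,d=snapshot(n); save(n+'8',p)
a=cv2.resize(cv2.imread('pics/scene8.png')[170:260,260:370],None,fx=6,fy=6); save('z9',cv2.convertScaleAbs(a,alpha=1.5))
E
```

```text
time: 14.55
ee_pos: [604.9, -4.4, 82.3]
eef_rot: [[-0.98, -0.201, -0.0], [-0.201, 0.98, 0.0], [0.0, 0.0, -1.0]]
ft_force: [-1.1, -3.1, 0.3]
finger_gap: -0.3
time: 14.92
ee_pos: [604.7, -2.8, 82.3]
eef_rot: [[-0.98, -0.201, 0.0], [-0.201, 0.98, 0.0], [-0.0, 0.0, -1.0]]
ft_force: [-1.2, -2.7, 0.3]
finger_gap: -0.3
```

View pics/z9.png

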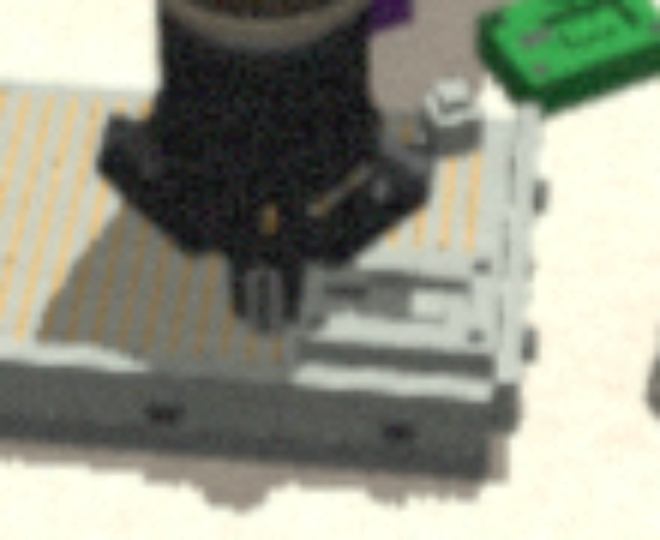

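```bash
python3 -m crank '{"delta_pos":[[0,1,0],[0,0.5,0],[0,0,0]],"turn":[[0,0,0],[0,0,0],[0,0,0]],"grip":[1,1,1]}'
python3 -m crank '{"delta_pos":[[0,1,0],[0,0,0]],"turn":[[0,0,0],[0,0,0]],"grip":[1,1]}'
python3 -m crank '{"delta_pos":[[0,1,0],[0,0,0]],"turn":[[0,0,0],[0,0,0]],"grip":[1,1]}'
```

```text
time: 15.4
ee_pos: [604.5, -2.2, 82.3]
eef_rot: [[-0.98, -0.2, 0.0], [-0.2, 0.98, -0.001], [-0.0, -0.001, -1.0]]
ft_force: [-0.2, -5.0, -0.7]
finger_gap: 0.2
time: 15.65
ee_pos: [604.5, -2.2, 82.4]
eef_rot: [[-0.98, -0.2, 0.001], [-0.2, 0.98, -0.002], [-0.001, -0.002, -1.0]]
ft_force: [0.3, -8.0, -2.3]
finger_gap: -0.1
time: 15.9
ee_pos: [604.5, -2.0, 82.5]
eef_rot: [[-0.98, -0.199, 0.001], [-0.199, 0.98, -0.003], [-0.001, -0.003, -1.0]]
ft_force: [1.2, -9.9, -1.7]
finger_gap: -0.2
```

Home against the stop: force rises at TCP y = -2.2. Now I'll reseat it on the rail from the -x side.

```bash
python3 -m crank '{"delta_pos":[[0,-6,0],[0,-6,0],[0,0,-25],[0,0,-25],[16,20,0],[16,20,0],[16,19,0],[0,0,0],[0,0,25],[0,0,20],[0,0,5],[0,0,0]],"turn":[[0,0,0],[0,0,0],[0,0,0],[0,0,0],[0,0,0],[0,0,0],[0,0,0],[0,0,0],[0,0,0],[0,0,0],[0,0,0],[0,0,0]],"grip":[1,1,1,1,1,1,1,1,1,1,1,1]}'
python3 - <<'E'
from h import *
for n in ['scene','top']:
    p,d=snapshot(n); save(n+'9',p)
a=cv2.resize(cv2.imread('pics/scene9.png')[170:260,260:370],None,fx=6,fy=6); save('z10',cv2.convertScaleAbs(a,alpha=1.5))
E
```

```text
time: 17.4
ee_pos: [548.0, 36.5, 82.4]
eef_rot: [[-0.98, -0.2, 0.0], [-0.2, 0.98, -0.0], [-0.0, -0.0, -1.0]]
ft_force: [-0.4, 0.2, -0.8]
finger_gap: -0.1
```

View pics/z10.png

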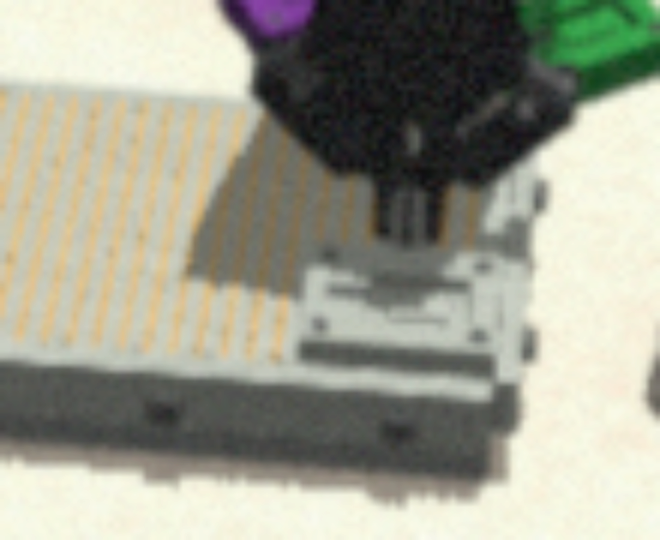

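```bash
python3 -m crank '{"delta_pos":[[-4,0,0],[-3,0,0],[-2,0,0],[-1,0,0],[0,0,0]],"turn":[[0,0,0],[0,0,0],[0,0,0],[0,0,0],[0,0,0]],"grip":[1,1,1,1,1]}'
python3 -m crank '{"delta_pos":[[-1,0,0],[-1,0,0],[0,0,0]],"turn":[[0,0,0],[0,0,0],[0,0,0]],"grip":[1,1,1]}'
python3 -m crank '{"delta_pos":[[-1,0,0],[-1,0,0],[0,0,0]],"turn":[[0,0,0],[0,0,0],[0,0,0]],"grip":[1,1,1]}'
```

```text
time: 18.12
ee_pos: [557.3, 38.8, 82.3]
eef_rot: [[-0.98, -0.201, -0.0], [-0.201, 0.98, -0.0], [0.0, -0.0, -1.0]]
ft_force: [0.2, -0.2, -0.3]
finger_gap: 0.2
time: 18.5
ee_pos: [558.6, 39.1, 82.1]
eef_rot: [[-0.98, -0.201, -0.001], [-0.201, 0.98, -0.0], [0.001, 0.0, -1.0]]
ft_force: [-4.0, -0.2, 1.6]
finger_gap: 0.0
time: 18.88
ee_pos: [558.6, 39.2, 81.7]
eef_rot: [[-0.98, -0.201, -0.005], [-0.201, 0.98, -0.0], [0.005, 0.001, -1.0]]
ft_force: [-9.4, -1.4, 5.8]
finger_gap: 0.2
```

```bash
python3 -m crank '{"delta_pos":[[6,0,0],[6,0,0],[0,0,-35],[0,0,-35],[0,0,-28],[12,-20,0],[12,-39,0],[12,-39,0],[12,-39,0],[10,-39,0],[10,-39,0],[0,-36,0]],"turn":[[0,0,0],[0,0,0],[0,0,0],[0,0,0],[0,0,0],[0,0,0],[0,0,0],[0,0,0],[0,0,0],[0,0,0],[0,0,0],[0,0,0]],"grip":[1,1,1,1,1,1,1,1,1,1,1,1]}'
python3 -m crank '{"delta_pos":[[0,0,20],[0,0,15],[0,0,0]],"turn":[[0,0,0],[0,0,0],[0,0,0]],"grip":[1,1,1]}'
python3 - <<'E'
from h import *
for n in ['scene','top']:
    p,d=snapshot(n); save(n+'10',p)
a=cv2.resize(cv2.imread('pics/scene10.png')[110:260,190:370],None,fx=4.4,fy=4.4); save('z11',cv2.convertScaleAbs(a,alpha=1.5))
a=cv2.resize(cv2.imread('pics/top10.png')[140:250,270:450],None,fx=4.4,fy=4.4); save('z12',cv2.convertScaleAbs(a,alpha=1.5))
a=cv2.resize(cv2.imread('pics/top10.png')[160:220,275:345],None,fx=9,fy=9,interpolation=2); save('z13',cv2.convertScaleAbs(a,alpha=1.5))
E
```

```text
time: 20.38
ee_pos: [532.8, -224.1, 180.6]
eef_rot: [[-0.98, -0.2, 0.001], [-0.2, 0.98, -0.0], [-0.001, -0.0, -1.0]]
ft_force: [0.7, 0.1, 0.0]
finger_gap: -0.6
time: 20.75
ee_pos: [532.5, -221.3, 144.1]
eef_rot: [[-0.979, -0.202, -0.002], [-0.202, 0.979, 0.001], [0.002, 0.001, -1.0]]
ft_force: [0.3, 1.0, 0.4]
finger_gap: 0.2
```

View pics/z11.png

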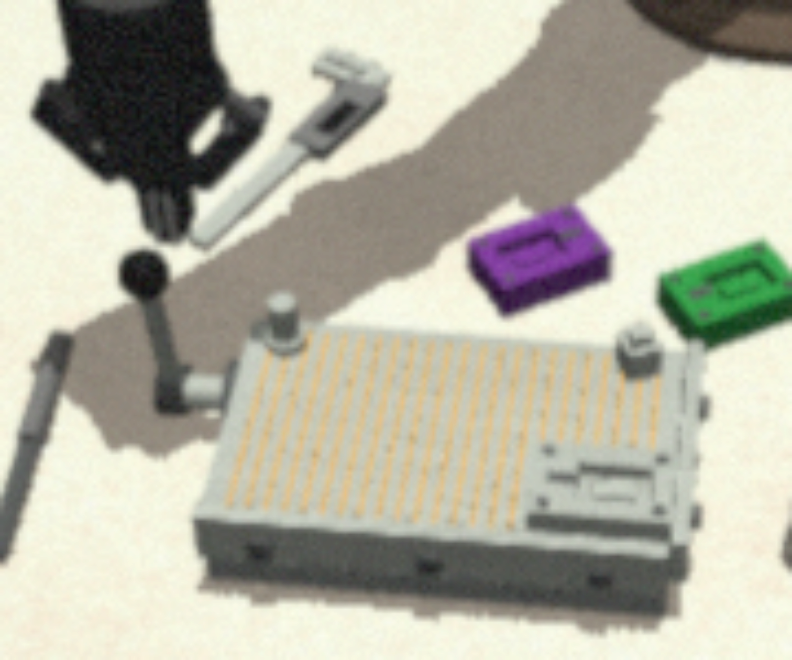

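View pics/z12.png

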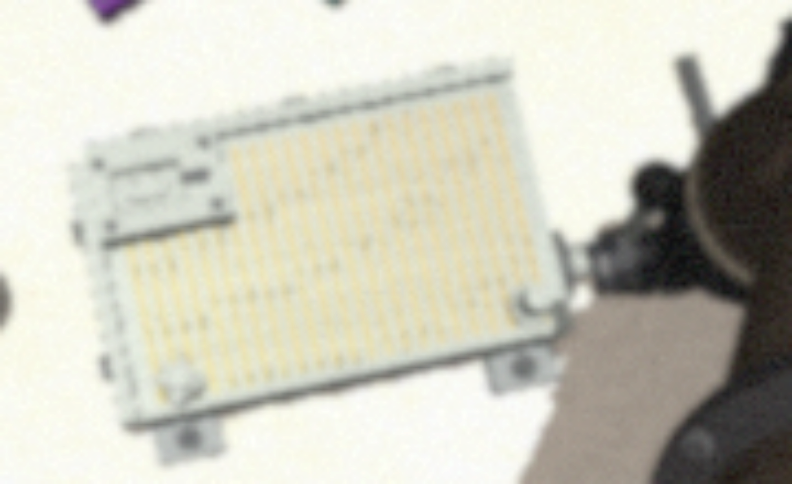

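View pics/z13.png

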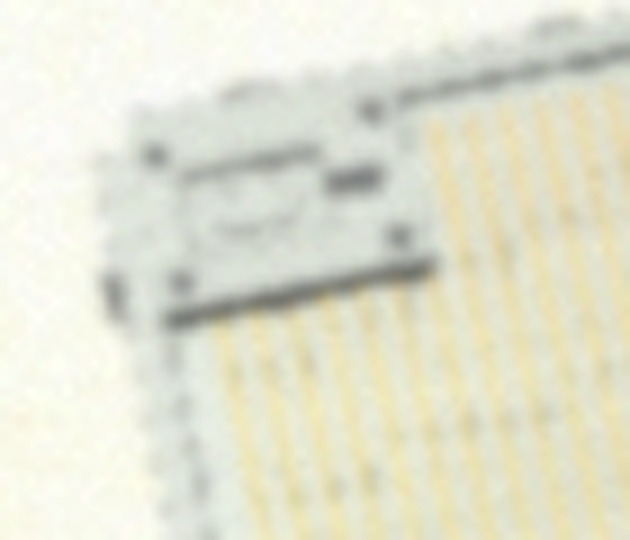

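The insert's corner is closed up and parallel in both views, and the shut fingers stand just behind the knob. I'll push the lever along its arc.

```bash
python3 -m crank '{"delta_pos":[[-15,-2,3.5],[-12,0,1.5],[-11,0,2],[-12,0,4.5],[-12,0,5],[0,0,0]],"turn":[[0,0,0],[0,0,0],[0,0,0],[0,0,0],[0,0,0],[0,0,0]],"grip":[1,1,1,1,1,1]}'
python3 - <<'E'
from h import *
for n in ['scene','top']:
    p,d=snapshot(n); save(n+'11',p)
a=cv2.resize(cv2.imread('pics/scene11.png')[110:260,190:370],None,fx=4.4,fy=4.4); save('z14',cv2.convertScaleAbs(a,alpha=1.5))
E
```

```text
time: 21.6
ee_pos: [595.2, -211.2, 128.0]
eef_rot: [[-0.979, -0.202, -0.0], [-0.202, 0.979, 0.0], [0.0, 0.0, -1.0]]
ft_force: [-0.4, -0.3, 0.1]
finger_gap: 0.1
```

View pics/z14.png

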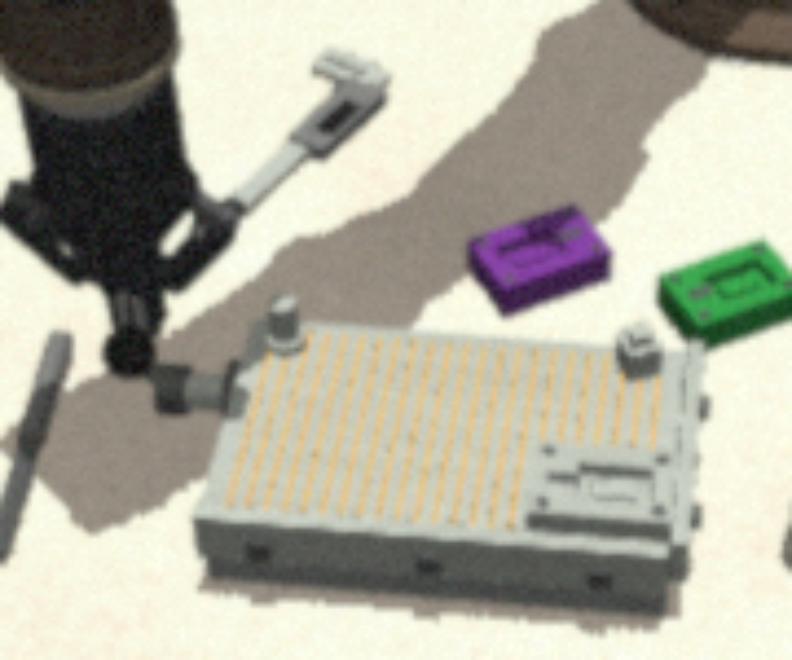

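The lever follows: the knob is now at (128,350) and centred on the fingers. I'll carry on along the arc.

```bash
python3 -m crank '{"delta_pos":[[-10,0,8],[-10,0,8],[-7,0,10],[-7,0,11],[0,0,0]],"turn":[[0,0,0],[0,0,0],[0,0,0],[0,0,0],[0,0,0]],"grip":[1,1,1,1,1]}'
python3 -m crank '{"delta_pos":[[-3,0,8],[-3,0,8],[-1,0,3],[0,0,0]],"turn":[[0,0,0],[0,0,0],[0,0,0],[0,0,0]],"grip":[1,1,1,1]}'
python3 - <<'E'
from h import *
for n in ['scene','top']:
    p,d=snapshot(n); save(n+'12',p)
a=cv2.resize(cv2.imread('pics/scene12.png')[110:260,190:370],None,fx=4.4,fy=4.4); save('z15',cv2.convertScaleAbs(a,alpha=1.5))
E
```

```text
time: 22.32
ee_pos: [627.5, -204.2, 90.2]
eef_rot: [[-0.979, -0.201, -0.002], [-0.201, 0.979, 0.001], [0.002, 0.001, -1.0]]
ft_force: [-0.1, 0.6, 0.5]
finger_gap: -0.2
time: 22.82
ee_pos: [634.4, -203.6, 72.4]
eef_rot: [[-0.98, -0.201, -0.0], [-0.201, 0.98, 0.0], [0.0, 0.0, -1.0]]
ft_force: [-0.6, 0.3, 0.4]
finger_gap: 0.0
```

View pics/z15.png

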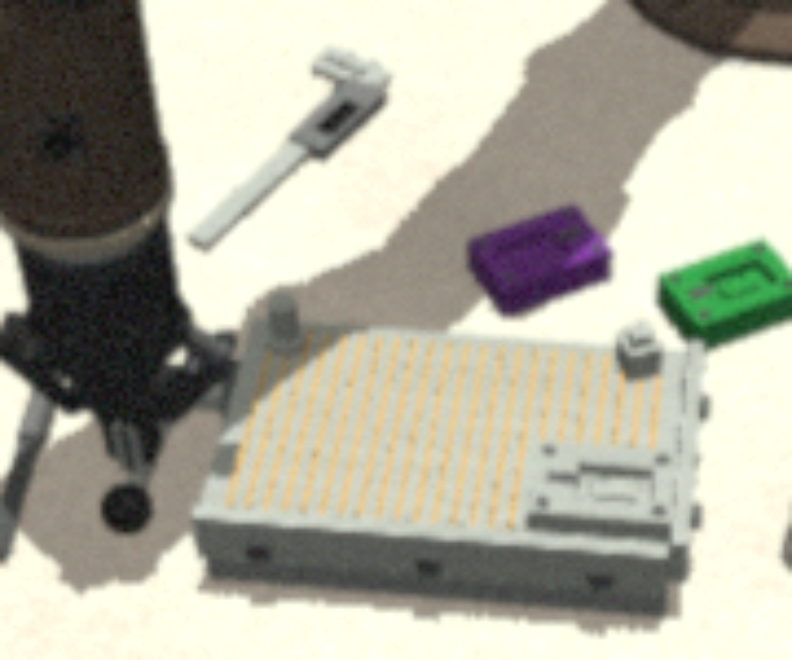

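```bash
python3 -m crank '{"delta_pos":[[0,0,3],[0,0,2],[0,0,0]],"turn":[[0,0,0],[0,0,0],[0,0,0]],"grip":[1,1,1]}'
python3 -m crank '{"delta_pos":[[0,0,1],[0,0,1],[0,0,0]],"turn":[[0,0,0],[0,0,0],[0,0,0]],"grip":[1,1,1]}'
```

```text
time: 23.3
ee_pos: [634.7, -203.6, 67.8]
eef_rot: [[-0.98, -0.201, 0.0], [-0.201, 0.98, -0.0], [-0.0, -0.0, -1.0]]
ft_force: [0.4, -0.2, 0.8]
finger_gap: -0.1
time: 23.68
ee_pos: [634.5, -203.6, 65.7]
eef_rot: [[-0.98, -0.201, -0.0], [-0.201, 0.98, 0.0], [0.0, 0.0, -1.0]]
ft_force: [0.8, -1.1, 1.2]
finger_gap: 0.0
```

```bash
python3 -m crank '{"delta_pos":[[0,0,1],[0,0,1],[0,0,0]],"turn":[[0,0,0],[0,0,0],[0,0,0]],"grip":[1,1,1]}'
python3 -m crank '{"delta_pos":[[0,0,1],[0,0,1],[0,0,0]],"turn":[[0,0,0],[0,0,0],[0,0,0]],"grip":[1,1,1]}'
```

```text
time: 24.05
ee_pos: [634.7, -203.6, 65.0]
eef_rot: [[-0.98, -0.201, 0.001], [-0.201, 0.98, 0.0], [-0.001, 0.0, -1.0]]
ft_force: [-2.0, 1.6, 13.9]
finger_gap: 0.1
time: 24.42
ee_pos: [634.8, -203.6, 64.6]
eef_rot: [[-0.98, -0.201, 0.002], [-0.201, 0.98, 0.001], [-0.002, 0.0, -1.0]]
ft_force: [-8.1, 4.1, 27.7]
finger_gap: 0.1
```

A firm stop at TCP z = 65, as expected for 1.5 rad. I'll retreat straight up, go clear, and check.

```bash
python3 -m crank '{"delta_pos":[[0,0,-10],[0,0,-35],[0,0,-45],[0,0,-45],[25,0,-40],[45,0,-20],[50,0,0],[50,0,0],[50,0,0],[0,0,0],[0,0,0]],"turn":[[0,0,0],[0,0,0],[0,0,0],[0,0,0],[0,0,0],[0,0,0],[0,0,0],[0,0,0],[0,0,0],[0,0,0],[0,0,0]],"grip":[1,1,1,1,1,1,1,1,1,1,1]}'
python3 - <<'E'
from h import *
for n in ['scene','top']:
    p,d=snapshot(n); save(n+'13',p)
a=cv2.resize(cv2.imread('pics/scene13.png')[110:260,190:370],None,fx=4.4,fy=4.4,interpolation=2); save('z16',cv2.convertScaleAbs(a,alpha=1.5))
a=cv2.resize(cv2.imread('pics/top13.png')[140:250,270:450],None,fx=4.4,fy=4.4,interpolation=2); save('z17',cv2.convertScaleAbs(a,alpha=1.5))
from fit import *
v=(563.4,-49,.21)
for c in('top','scene'):
    q=spotter.tip_of(c,'lever_knob')[:1]; print(c,[(x['centre'],x['confidence']) for x in q])
    print([(t,proj(c,T(*v)([(-35+105*np.sin(t),-165,32+105*np.cos(t))])).round(1)) for t in (1.2,1.35,1.5)])
E
```

```text
time: 25.8
ee_pos: [419.4, -247.5, 256.9]
eef_rot: [[-0.98, -0.201, 0.001], [-0.201, 0.98, 0.0], [-0.001, 0.0, -1.0]]
ft_force: [0.8, 0.3, -0.5]
finger_gap: 0.3
top [([159.8, 398.0], 0.65)]
[(1.2, array([[403.6, 156. ]])), (1.35, array([[401.8, 156.1]])), (1.5, array([[400.3, 157. ]]))]
scene [([224.1, 219.8], 0.84)]
[(1.2, array([[218.1, 216.2]])), (1.35, array([[218.5, 221.9]])), (1.5, array([[219.2, 227. ]]))]
```

View pics/z16.png

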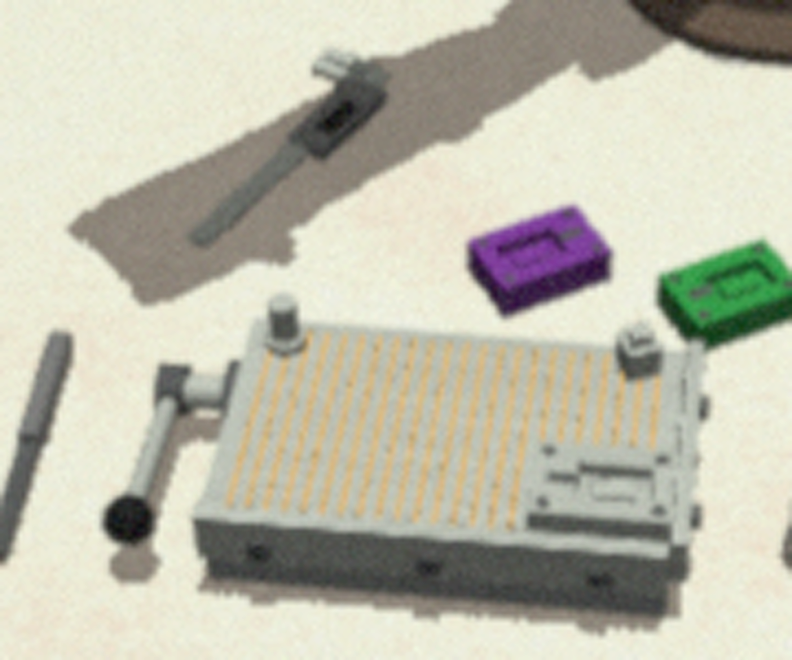

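View pics/z17.png

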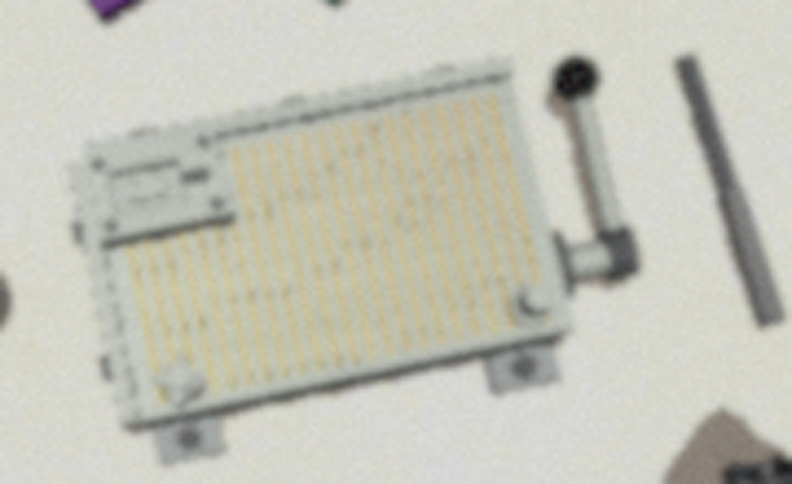

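Run:
```python
from h import *
print(ctrl.job_done(), ctrl.get_obs()['time'])
```

```text
the job is handed in; nothing more can be done
the job is handed in; nothing more can be done
```

The insert is home in its corner, the lever is over to its stop, and I have handed the job in at about 26 s. No verdict came back.

**What I did:** With the fingers shut, I pushed the insert about 50 mm onto the back rail. I then pushed it about 90 mm along the rail onto the end stop, and pressed it against the rail once more. Last, I pushed the lever over along its arc and backed the arm off to clear air.

**What the last checks showed:**
- **Insert:** The force rose sharply at the rail (about 14 N), at the stop (about 10 N) and on the second rail push (about 9 N). No gap shows in either camera view. I did not measure the final gaps or angle to the millimetre, and I did not push against the stop again after the second rail push.
- **Lever:** It met a hard stop at 28 N at the height expected for 1.5 rad. Read from the scene picture by eye, the knob is at (219, 228), and my model predicts (219, 227) for 1.5 rad.
- **Disagreement on the lever:** The knob detector reported row 219.8 and column 224.1, about 8 pixels off the knob in the picture. That height would mean about 1.3 rad, just short of the 1.35 rad needed, and I judged the detector wrong.
- **Bystanders:** The core pin, core stub, caliper and file look unmoved in the final pictures. I did not look closely at the jar, bottle and mallet at the end, though the arm never worked near them.
- **Chuck angle:** The picture fit gave 11.8°, while the two rail contacts suggested about 12.4°. This made no practical difference.

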